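# Set the leaf forceps to the gap gauge and hold

### The job

Take the blue-gripped sprung forceps off their grey rest and hold their tips level just above the white card of the gap gauge, one tip over each of the two red lines and not touching the gauge. Squeeze them so that the tips are as far apart as the lines (16 mm), never pinching them nearly shut, keep that gap steady for at least two seconds, and finish still holding it so that I can check it. Do not disturb the other things on the table.

Things in the scene. Friction and masses are not known exactly. Their poses are not given: they have to be found in the camera images.
- forceps: sprung forceps, 188 mm long, about 80 g, lying level on the rest, jaws side by side. Origin: on the underside, below the middle of the two blue grips. x points to the tips, y across the jaws (squeezing direction), z up. Steel tail block at x = -118 to -96 mm, pivots at x = -100, tips at x = +70 mm; 10 mm high at the tips, 14 mm at the grips (z = 0 to 14); centre of mass 4 mm behind the origin
- grip (a point): point midway between the blue grips, 7 mm above the forceps' origin, axes as theirs: take hold here, fingers closing along y on the grips' outer sides. Each side has a recess 40 mm long (x = -20 to +20) between two ridges 3 mm high. Width over the recesses: 46 mm relaxed; at the 16 mm tip gap the outer sides are parallel and 34 mm apart
- tips_mid (a point): point on the forceps midway between the tips, 70 mm ahead (+x) of the grip point and 5 mm above the forceps' underside (mid-height of the tips); axes as the forceps'
- tip_left (a point): inner corner of the tip of the left (+y) jaw, 5 mm above the forceps' underside. The distance from tip_left to tip_right is the tip gap: 36 mm relaxed
- tip_right (a point): the same on the right (-y) jaw
- jaw_left (a joint): squeeze of the left jaw in rad: 0 relaxed (tip gap 36 mm), 0.059 at a gap of 16 mm, 0.098 at the stop (gap 3 mm); gap = 36 mm - 340 mm x value. The right jaw always turns equally. The spring pushes back on each finger with about 8 N relaxed, 14 N at the 16 mm gap and 18 N at the stop
- rest: grey forceps rest, fixed. Origin on the table, under the forceps' origin within 4 mm, yaw as theirs within 0.03 rad. Base plate x = -130 to +70 mm, 50 mm wide, 6 mm thick; a post under the tail (x = -117 to -93) and a 68 mm wide one under the jaws (x = +48 to +62), tops 40 mm above the table, carry the forceps; free space between for the fingers
- gauge: gap gauge, fixed: wooden block 56 (x) x 70 (y) x 28 mm high with a white card on top bearing two parallel red lines. Origin: under its centre, on the table; x runs along the lines, pointing away from the robot to within about 0.4 rad
- marks (a point): centre of the gauge's card, on its top face 28 mm above the table, midway between the two red lines, which run 36 mm along x, 3 mm wide, centred at y = +8 and -8 mm
- leaf_bundle_far: bystander, leave alone: stack of long brown palm leaves about 350 x 55 x 27 mm
- leaf_bundle_left: bystander, leave alone: stack of brown palm leaves about 300 x 60 x 18 mm
- brush_cup: bystander, leave alone: clear cup 82 mm across and 110 mm high with three brushes standing in it, 180 mm high in all
- bone_folder: bystander, leave alone: thin white folder 160 x 18 x 6 mm lying flat near the middle
- brass_weight: bystander, leave alone: small brass weight with a knob, 28 mm across, 36 mm high
- tape_roll: bystander, leave alone: white tape roll lying flat, 90 mm across, 12 mm high
- scissors: bystander, leave alone: small scissors lying flat, 160 mm long, black finger rings

How it is judged:
By the outcome, as a careful person would: the job done as asked, in the order asked, and still so for the second after the job is handed in, while the arm keeps its last pose, push and grip.
It also fails if it takes over 48 s, if anything falls off the work surface, if the arm or the gripper's body presses on something with over 40 N, if the wrist force passes 120 N, or if a joint passes its speed limit or range.

### The arm

A 6-joint arm with a two-finger parallel gripper is mounted at the origin on the work surface. World frame = base frame: x ahead of the robot, y to its left, z up, the work surface at z = 0. Lengths are in m, angles in rad, forces in N, time in s.
With the tool pointing down it reaches from about 0.275 to 0.875 m from the base axis. Payload 12.5 kg.
Tool frame: the origin (TCP) lies on the centre line of the jaws, within the pads' length; the fingertips stand r.finger_overhang ahead of it and the grasp point (between the pads) lies 3 mm ahead of it (r.finger_overhang is the distance from the TCP to the fingertips, in m); z points along the fingers, y is the direction in which the jaws open and shut (so a half turn about z gives the same grasp; the last joint's range is limited). The gripper opens to 85 mm and grips with 20 to 120 N. Pads are 22 mm wide; open, the fingers measure 114 mm over their backs; the gripper's body (76 mm by 85 mm) begins 54 mm behind the grasp point. The pads swing forward as they close: fully open they stand 13 mm farther back than shut.
Start: joints at [1.18, 0.351, 1.652, -0, 1.139, -0.085], TCP at [0.166, 0.524, 0.253] pointing down, gripper open.
Joint ranges: [-2.75, 2.75], [-0.79, 2.1], [0.01, 2.65], [-1.57, 4.71], [0.07, 3.14], [-2.87, 2.87]. Speed limits (rad/s): [2.22, 2.22, 2.79, 3.14, 3.14, 3.14].

### API

Orientations are given as a unit quaternion [x, y, z, w].
In Python, from cell import r, optics gives the robot as it stands. The module is installed in compiled form; this text tells all that it offers. Calls block until the motion is done:
- r.move_to(position, orientation): joint-space move of the TCP to a pose.
- r.move_linear(position, rot=None, vel=0.15): straight line of the TCP; rot=None keeps the orientation; vel is the mean speed in m/s.
- r.set_joints(angles): joint-space move.
- r.set_gripper(opening, squeeze=None): opening from 0.0 (shut) to 1.0 (fully open); squeeze is the grip in N (None keeps the last); returns when the fingers have stopped.
- r.sleep(seconds).
- r.inverse_kinematics(position, orientation): joint angles nearest the present ones, or None.
- optics.get_image(name): name is "scene" or "top"; returns a dict with "pixels" (420x560x3 uint8, red, green, blue), "depth" (420x560 float32, m along the optical axis (not along the pixel's ray), 0 where there is no reading), "fx", "fy", "cx", "cy" (pixels), "D" ([k1, k2, p1, p2, k3] as OpenCV has them; the pictures are not rectified), "camera_from_world" (4x4, takes a point from world to camera coordinates). Camera axes: x right, y down, z forward; pixel columns grow to the right and rows downward; lengths in m; the calibration is good to about 2 mm. A picture is of the moment at which its call begins.
A pose or a line that the arm cannot do raises r.PlanningError and nothing moves.
- r.hand_in(): hands the job in, once; it reports no verdict.
Readings, each from a call of its own:
- r.current_t(): time.
- r.current_q(): joint angles.
- r.current_qvel(): joint speeds.
- r.current_effort(): joint torques, N m.
- r.current_tool_pos(): TCP position.
- r.current_ee_rot(): TCP orientation.
- r.current_contact_force(): force on the tool from outside, world axes, zero at the start.
- r.current_torque(): the same for the moment, N m.
- r.current_opening(): opening from 0.0 (shut) to 1.0 (fully open).
Only numpy, scipy, OpenCV 4.12 (cv2) and the standard library are available. Lean on these libraries where they do the work, as an engineer would, in place of code of your own. Each camera call takes 0.05 s, during which the arm holds its last target.

## Working session

There is one attempt and no reset: what is moved stays moved. The work goes in short steps, each a Python script; the robot and the scene stay as the last script left them, time stands still between calls to the robot, and variables do not carry over. Pictures are saved under pics/ and viewed, and the job is handed in when it is done.

```bash
mkdir -p pics; ls; python3 - <<'E'
from cell import r, optics
import cv2,numpy as np,pickle
for n in("scene","top"):
    d=optics.get_image(n); pickle.dump(d,open(n+"0.pkl","wb"))
    cv2.imwrite(f"pics/{n}0.png",d["pixels"][:,:,::-1]); print(n,d["fx"],d["cx"],d["cy"],d["D"]);print(np.round(d["camera_from_world"],3))
print(r.current_t(),r.finger_overhang,r.current_ee_rot(),r.current_opening())
E
```

```text
pics
scene 395.74517344560894 275.94370060286167 207.8111902335017 [-0.0227358  0.         0.         0.         0.       ]
[[-0.662  0.749 -0.006  0.395]
 [ 0.648  0.569 -0.507 -0.351]
 [-0.376 -0.34  -0.862  1.349]
 [ 0.     0.     0.     1.   ]]
top 515.2273632508333 284.64672717328847 212.92593881166852 [-0.02556187  0.          0.          0.          0.        ]
[[ 7.700e-02 -9.970e-01 -1.000e-03 -2.900e-02]
 [-9.760e-01 -7.500e-02 -2.020e-01  5.790e-01]
 [ 2.020e-01  1.700e-02 -9.790e-01  1.355e+00]
 [ 0.000e+00  0.000e+00  0.000e+00  1.000e+00]]
0.1 0.022 [ 1.52332859e-01  9.88329111e-01 -5.05067375e-04 -1.16842603e-04] 1.0005718197626365
```

View pics/top0.png

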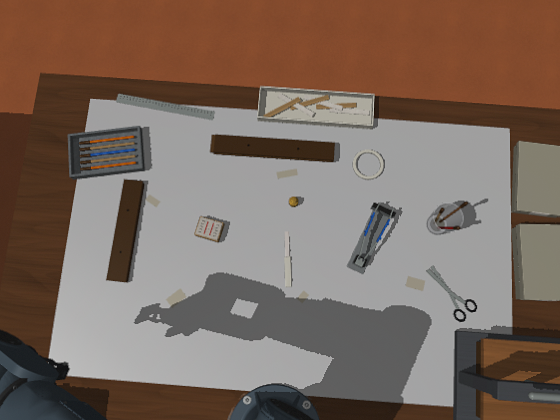

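View pics/scene0.png

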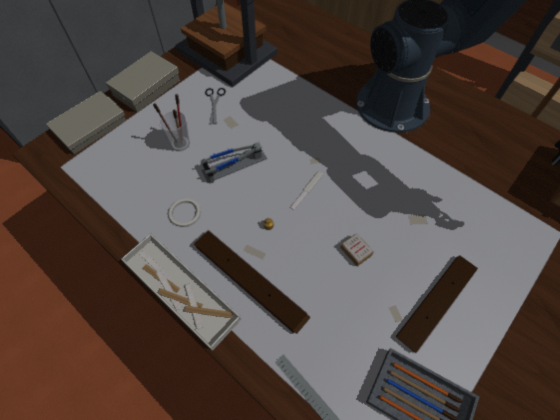

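The top view shows the forceps and rest near (375,236), the gauge near (210,228), the folder at (288,258), the weight at (293,201) and the cup at (447,217). I'll enlarge the forceps and gauge.

```bash
python3 - <<'E'
import cv2,numpy as np
def crop(n,x,y,w,h,s,o):
    a=cv2.imread(f"pics/{n}.png")[y:y+h,x:x+w]; a=cv2.resize(a,None,fx=s,fy=s,interpolation=cv2.INTER_CUBIC)
    for k in range(0,w,10): cv2.line(a,(k*s,0),(k*s,6 if k%50 else 14),(0,0,255),1); cv2.putText(a,str(x+k),(k*s,24),0,.35,(0,0,255),1)
    for k in range(0,h,10): cv2.line(a,(0,k*s),(8,k*s),(0,0,255),1); cv2.putText(a,str(y+k),(8,k*s+4),0,.35,(0,0,255),1)
    cv2.imwrite(f"pics/{o}.png",a)
crop("top0",335,190,80,90,6,"c1")
crop("top0",185,205,55,45,10,"c2")
crop("scene0",190,130,90,60,8,"c3")
crop("scene0",330,225,55,45,10,"c4")
E
```

```text
(no output)
```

View pics/c1.png

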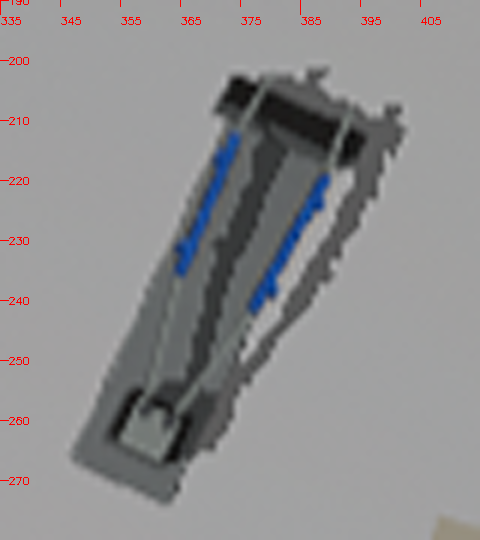

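View pics/c2.png

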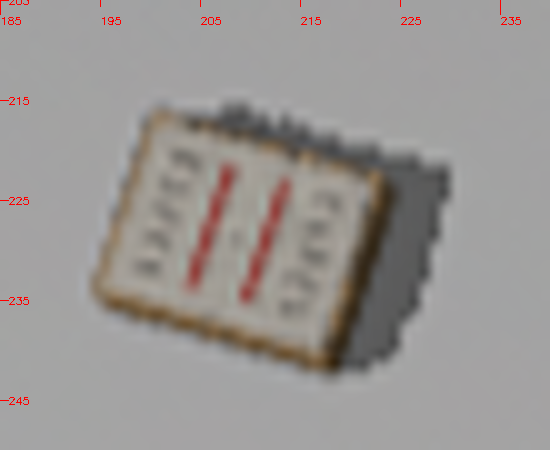

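View pics/c3.png

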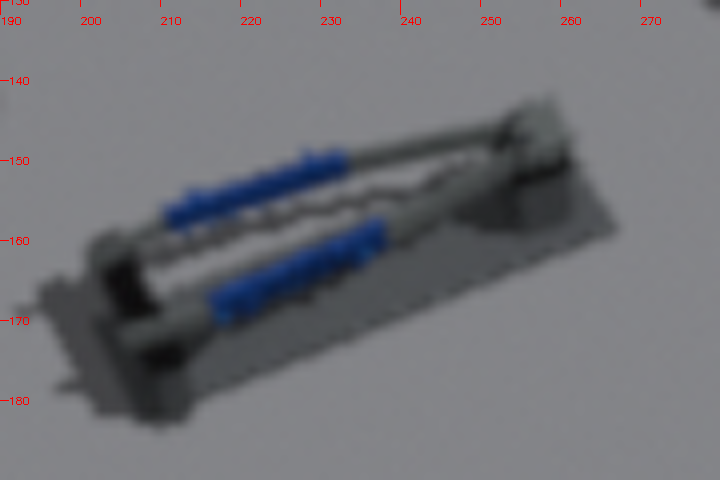

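View pics/c4.png

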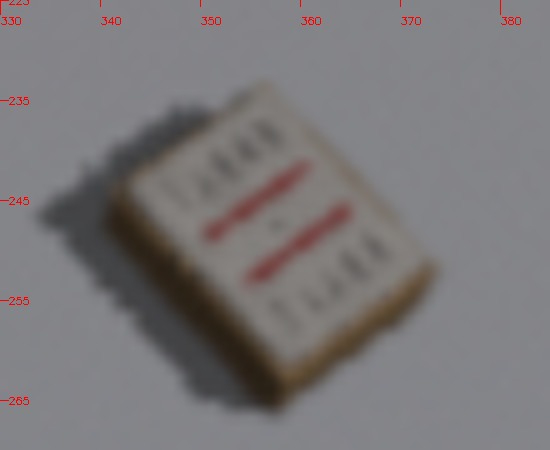

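```bash
cat > h.py <<'E'
import cv2,numpy as np,pickle
def KD(d): return np.array([[d["fx"],0,d["cx"]],[0,d["fy"],d["cy"]],[0,0,1.]]),np.array(d["D"],float)
def onplane(d,uv,z):
    K,D=KD(d); T=np.array(d["camera_from_world"]); R,t=T[:3,:3],T[:3,3]; c=-R.T@t
    n=cv2.undistortPoints(np.array(uv,float).reshape(-1,1,2),K,D).reshape(-1,2)
    v=np.c_[n,np.ones(len(n))]@R
    return c+v*((z-c[2])/v[:,2])[:,None]
def bydepth(d,uv):
    K,D=KD(d); T=np.array(d["camera_from_world"]); R,t=T[:3,:3],T[:3,3]
    uv=np.array(uv); z=d["depth"][uv[:,1].astype(int),uv[:,0].astype(int)]
    n=cv2.undistortPoints(uv.astype(float).reshape(-1,1,2),K,D).reshape(-1,2)
    return (np.c_[n,np.ones(len(n))]*z[:,None]-t)@R
def proj(d,P):
    K,D=KD(d); T=np.array(d["camera_from_world"])
    return cv2.projectPoints(np.array(P,float).reshape(-1,1,3),cv2.Rodrigues(T[:3,:3])[0],T[:3,3],K,D)[0].reshape(-1,2)
def load(n): return pickle.load(open(n+".pkl","rb"))
E
python3 - <<'E'
from h import *
np.set_printoptions(precision=4,suppress=True)
for n,bf,bg in(("top0",(350,195,400,250),(198,215,222,240)),("scene0",(195,140,250,180),(345,235,370,260))):
    d=load(n); p=d["pixels"].astype(int); R,G,B=p[...,0],p[...,1],p[...,2]
    T=np.array(d["camera_from_world"]); print(n,"cam",-T[:3,:3].T@T[:3,3])
    for nm,w,box,z in(("blue",B-np.maximum(R,G),bf,.054),("red",R-np.maximum(G,B),bg,.0285)):
        m=np.zeros(w.shape,np.uint8);x0,y0,x1,y1=box
        m[y0:y1,x0:x1]=(w[y0:y1,x0:x1]>(40 if nm=="blue" else 35))
        k,l,s,c=cv2.connectedComponentsWithStats(m)
        for i in range(1,k):
            if s[i,4]<8: continue
            ys,xs=np.nonzero(l==i); P=onplane(d,np.c_[xs,ys],z); D=bydepth(d,np.c_[xs,ys])
            ww=w[ys,xs].astype(float); mu=(P*ww[:,None]).sum(0)/ww.sum(); 
            ev,V=np.linalg.eigh(np.cov(P[:,:2].T,aweights=ww)); a=V[:,1]*np.sign(V[0,1]); q=(P[:,:2]-mu[:2])@a
            print(nm,s[i,4],"px",c[i],"plane",mu,"yaw",np.arctan2(a[1],a[0]),"len",np.ptp(q),"depth med",np.median(D,0),"z",np.percentile(D[:,2],[5,50,95]))
E
```

```text
top0 cam [ 0.2948 -0.0081  1.4443]
blue 49 px [369.2653 223.102 ] plane [ 0.5697 -0.2179  0.054 ] yaw -0.33215746847592137 len 0.0695810251239541 depth med [ 0.5709 -0.2181  0.0533] z [0.0482 0.0533 0.0579]
blue 51 px [382.9804 229.8431] plane [ 0.5543 -0.2565  0.054 ] yaw -0.4540596942855389 len 0.07053331564835297 depth med [ 0.5537 -0.2562  0.0545] z [0.0499 0.0545 0.0573]
red 16 px [205.5 227. ] plane [0.5291 0.2335 0.0285] yaw -0.19114154739928516 len 0.03475562242868793 depth med [0.5291 0.2336 0.0279] z [0.0259 0.0279 0.0307]
red 16 px [211.  228.5] plane [0.526  0.2177 0.0285] yaw -0.22409876428623562 len 0.032799255477230685 depth med [0.5263 0.2177 0.0287] z [0.0253 0.0287 0.0334]
scene0 cam [0.9968 0.3627 0.9872]
blue 52 px [221.5    153.0962] plane [ 0.5544 -0.2531  0.054 ] yaw -0.45172657371733915 len 0.06634071167785745 depth med [ 0.5537 -0.2545  0.0513] z [0.0461 0.0513 0.0566]
blue 56 px [226.7321 162.8393] plane [ 0.5697 -0.2156  0.054 ] yaw -0.3344979739491514 len 0.0670131724666927 depth med [ 0.5694 -0.217   0.0534] z [0.0465 0.0534 0.057 ]
red 10 px [354.9 244.9] plane [0.5249 0.2186 0.0285] yaw -0.20939610190530672 len 0.028952267011088828 depth med [0.5267 0.2188 0.0282] z [0.027  0.0282 0.0329]
red 12 px [359.25   249.0833] plane [0.5274 0.2344 0.0285] yaw -0.21169859375552538 len 0.03093279308724564 depth med [0.5274 0.2341 0.0287] z [0.0271 0.0287 0.0313]
```

```bash
python3 - <<'E'
from h import *
np.set_printoptions(precision=4,suppress=True)
d=load("top0")
P=onplane(d,[(200,216.2),(222.8,223),(217.8,241.3),(194.3,234.7)],.028)
print(P,P.mean(0)); e=P[0]-P[3]+P[1]-P[2]; print("yaw",np.arctan2(e[1],e[0])); e=P[0]-P[1]+P[3]-P[2]; print(np.arctan2(e[1],e[0])-np.pi/2, np.linalg.norm(e)/2)
def TR(x,y,yaw,pts): 
    c,s=np.cos(yaw),np.sin(yaw); p=np.array(pts,float); return np.c_[x+c*p[:,0]-s*p[:,1],y+s*p[:,0]+c*p[:,1],p[:,2]]
F=(.562,-.2362,-.388); G=(.527,.2261,-.2)
segs=[]
b=.112/2
for s in(1,-1):
    segs+=[(F,[(70,s*18,50),(-100,s*8,52)]),(F,[(70,s*18,50),(62,s*26,50)]),(F,[(-20,s*23,54),(20,s*23,54)])]
segs+=[(F,[(-118,-11,52),(-118,11,52),(-96,11,52),(-96,-11,52),(-118,-11,52)]),(F,[(-130,-25,6),(70,-25,6),(70,25,6),(-130,25,6),(-130,-25,6)])]
segs+=[(F,[(0,-3,47),(0,3,47)])]
segs+=[(G,[(28,35,28),(28,-35,28),(-28,-35,28),(-28,35,28),(28,35,28)])]+[(G,[(-18,s*8,28),(18,s*8,28)]) for s in(1,-1)]
for n,bx in(("top0",[(335,190,80,90,6,"o1"),(185,205,55,45,10,"o2")]),("scene0",[(190,130,90,60,8,"o3"),(330,225,55,45,10,"o4")])):
  d=load(n)
  for x,y,w,h,s,o in bx:
    a=cv2.resize(d["pixels"][y:y+h,x:x+w,::-1],None,fx=s,fy=s,interpolation=cv2.INTER_CUBIC)
    for f,p in segs:
        uv=(proj(d,TR(*f,np.array(p)/1000)) if False else proj(d,TR(f[0],f[1],f[2],np.array(p)/1000.)))
        uv=((uv-[x,y]+.5)*s).astype(int)
        cv2.polylines(a,[uv.reshape(-1,1,2)],False,(0,255,255),1)
    cv2.imwrite(f"pics/{o}.png",a)
a=[cv2.imread(f"pics/o{i}.png") for i in(1,2,3,4)]
H=540
def pad(im): return cv2.copyMakeBorder(im,0,540-im.shape[0],0,0,cv2.BORDER_CONSTANT)
m=np.hstack([pad(x) for x in a[:2]]);cv2.imwrite("pics/o12.png",cv2.resize(m,None,fx=.77,fy=.77))
m=np.hstack([pad(x) for x in a[2:]]);cv2.imwrite("pics/o34.png",cv2.resize(m,None,fx=.62,fy=.62))
E
```

```text
[[0.5588 0.2523 0.028 ]
 [0.5444 0.1865 0.028 ]
 [0.4919 0.1951 0.028 ]
 [0.5054 0.2624 0.028 ]] [0.5252 0.2241 0.028 ]
yaw -0.17499696684998012
-0.20616527419317543 0.06796736158015872
```

View pics/o12.png

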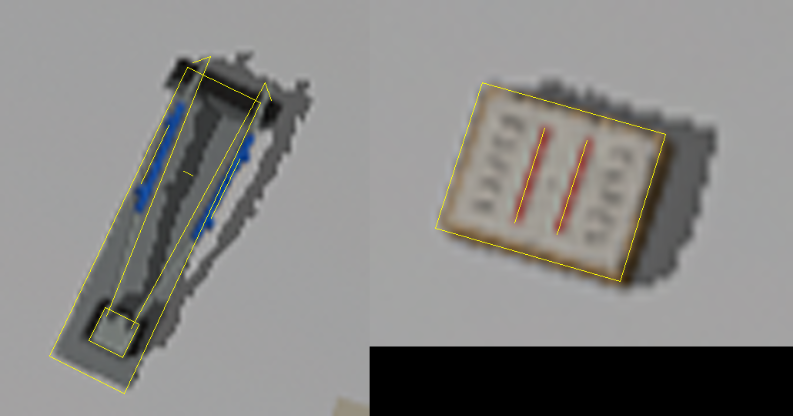

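View pics/o34.png

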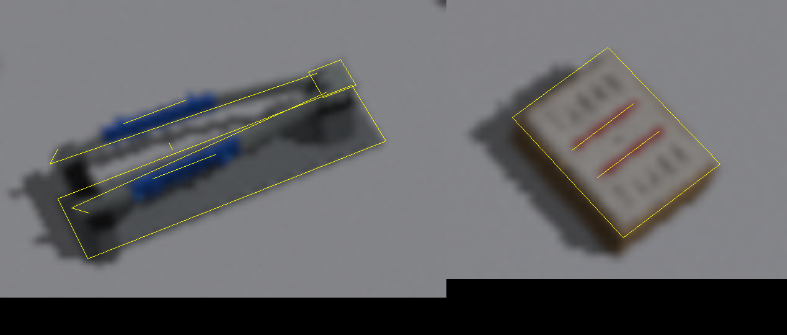

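Both cameras agree to about 1 mm, and the sizes check out: the lines come out 16 mm apart and the card fits its model outline. The overlay puts the forceps at (0.562, -0.236) yaw -0.388 and the gauge at (0.527, 0.226) yaw -0.20. Next I move in to grasp.

```bash
cat >> h.py <<'E'
from scipy.spatial.transform import Rotation as Ro
def quat(yaw): return (Ro.from_euler("z",yaw+np.pi)*Ro.from_euler("x",np.pi)).as_quat()
def snap(optics,names,tag):
    for n in names:
        d=optics.get_image(n); pickle.dump(d,open(n+tag+".pkl","wb")); cv2.imwrite(f"pics/{n}{tag}.png",d["pixels"][:,:,::-1])
def crop(n,x,y,w,h,s,o):
    a=cv2.imread(f"pics/{n}.png")[y:y+h,x:x+w]; a=cv2.resize(a,None,fx=s,fy=s,interpolation=cv2.INTER_CUBIC)
    for k in range(0,w,10): cv2.line(a,(k*s,0),(k*s,6),(0,0,255),1); cv2.putText(a,str(x+k),(k*s,18),0,.35,(0,0,255),1)
    for k in range(0,h,10): cv2.line(a,(0,k*s),(8,k*s),(0,0,255),1); cv2.putText(a,str(y+k),(8,k*s+4),0,.35,(0,0,255),1)
    cv2.imwrite(f"pics/{o}.png",a)
E
python3 - <<'E'
from cell import r, optics
from h import *
np.set_printoptions(precision=4,suppress=True)
q=quat(-.388)
print(r.inverse_kinematics([.562,-.2362,.16],q))
r.move_to([.562,-.2362,.16],q); print(r.current_t(),r.current_q())
r.move_linear([.562,-.2362,.049],vel=.08); print(r.current_t(),r.current_tool_pos(),r.current_contact_force())
snap(optics,["top","scene"],"1")
crop("scene1",180,110,110,80,7,"c5")
E
```

```text
[-0.4742  0.5615  1.5728  0.      1.0073 -1.657 ]
3.125 [-0.4731  0.5613  1.5728  0.0001  1.0073 -1.6568]
4.6583 [ 0.5622 -0.2363  0.0495] [ 0.0383  0.4919 -0.211 ]
```

View pics/c5.png

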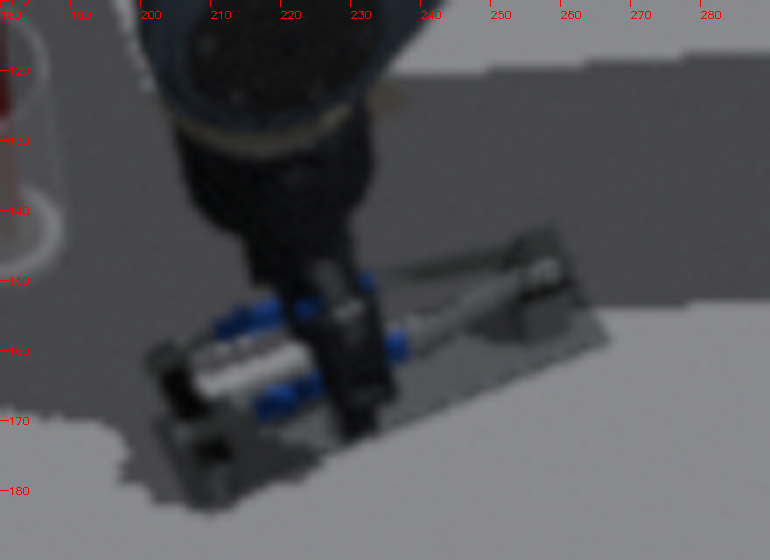

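View pics/top1.png

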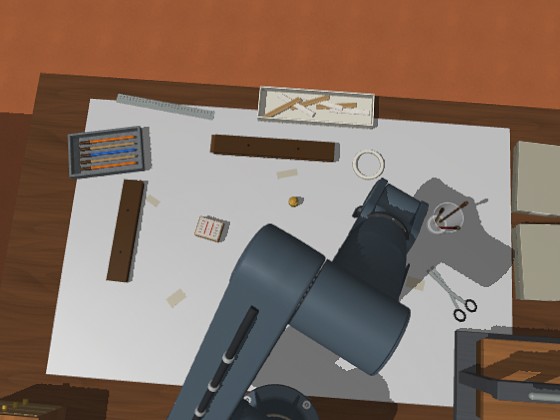

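```bash
python3 - <<'E'
from h import *
d=load("scene1"); c,s=np.cos(-.388),np.sin(-.388)
for z in(.03,.047,.06):
  for x in(-.011,0,.011):
    for y in (.0425,.057): print(z,x,y,proj(d,[[.5622+c*x-s*y,-.2363+s*x+c*y,z]]).round(1))
E
```

```text
0.03 -0.011 0.0425 [[233.4 171.4]]
0.03 -0.011 0.057 [[235.4 175. ]]
0.03 0 0.0425 [[230.  172.8]]
0.03 0 0.057 [[231.9 176.4]]
0.03 0.011 0.0425 [[226.6 174.2]]
0.03 0.011 0.057 [[228.5 177.8]]
0.047 -0.011 0.0425 [[232.9 168. ]]
0.047 -0.011 0.057 [[234.8 171.6]]
0.047 0 0.0425 [[229.4 169.4]]
0.047 0 0.057 [[231.3 173. ]]
0.047 0.011 0.0425 [[225.9 170.8]]
0.047 0.011 0.057 [[227.9 174.4]]
0.06 -0.011 0.0425 [[232.4 165.4]]
0.06 -0.011 0.057 [[234.4 169. ]]
0.06 0 0.0425 [[228.9 166.8]]
0.06 0 0.057 [[230.9 170.4]]
0.06 0.011 0.0425 [[225.4 168.1]]
0.06 0.011 0.057 [[227.4 171.8]]
```

```bash
python3 - <<'E'
from cell import r, optics
from h import *
np.set_printoptions(precision=3,suppress=True)
for o in(.62,.5,.45):
    r.set_gripper(o,40); print(o,r.current_opening(),r.current_t(),r.current_contact_force(),r.current_torque())
snap(optics,["scene"],"2")
crop("scene2",180,110,110,80,7,"c6")
E
```

```text
0.62 0.6185601267437058 5.1833 [ 0.124  1.34  -0.188] [ 0.02  -0.003 -0.007]
0.5 0.5019800431177289 5.45 [-0.949  1.172  4.135] [-0.012  0.135  0.013]
0.45 0.45274444888613447 5.675 [-1.154  1.03   9.736] [ 0.053  0.252 -0.031]
```

View pics/c6.png

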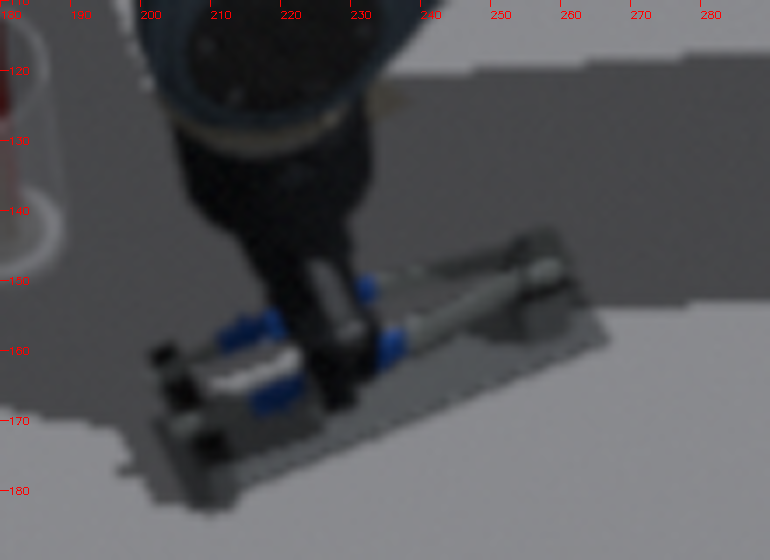

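```bash
python3 - <<'E'
from cell import r, optics
from h import *
np.set_printoptions(precision=3,suppress=True)
r.move_linear([.562,-.2362,.0535],vel=.03); print(r.current_contact_force())
r.set_gripper(.425,40); print(r.current_opening(),r.current_t(),r.current_contact_force(),r.current_torque())
r.move_linear([.562,-.2362,.13],vel=.08); print(r.current_t(),r.current_contact_force(),r.current_torque(),r.current_opening())
snap(optics,["scene","top"],"3")
crop("scene3",180,70,110,110,5,"c7")
E
```

```text
[ 0.312  0.102 -1.63 ]
0.42684008998030903 6.2417 [-0.232 -0.091 -0.341] [-0.035  0.007  0.011]
7.35 [-0.243  0.457 -1.053] [-0.019 -0.051  0.033] 0.4255819867090369
```

View pics/c7.png

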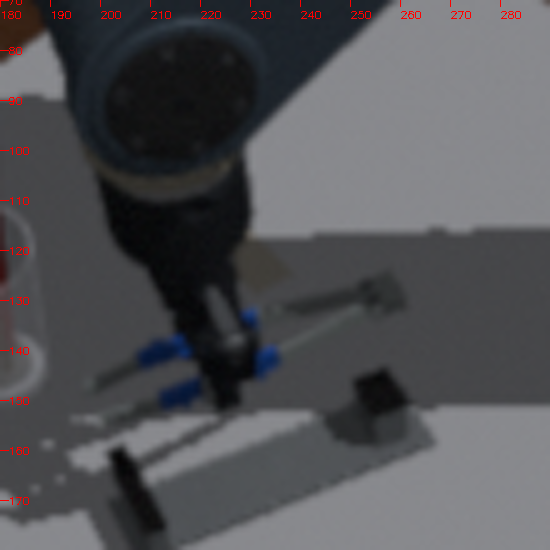

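```bash
python3 - <<'E'
from cell import r, optics
from h import *
np.set_printoptions(precision=3,suppress=True)
q=quat(-.197)
r.move_to([.4584,.240,.13],q); print(r.current_t(),r.current_contact_force())
r.move_linear([.4584,.240,.062],vel=.06); print(r.current_t(),r.current_tool_pos(),r.current_contact_force(),r.current_opening())
snap(optics,["scene","top"],"4")
crop("scene4",315,200,80,80,7,"c8")
crop("top4",180,190,80,80,7,"c9")
E
```

```text
9.225 [ 0.178 -0.143 -0.754]
10.5083 [0.459 0.24  0.062] [-0.404  0.473 -2.159] 0.4272209960550151
```

View pics/c8.png

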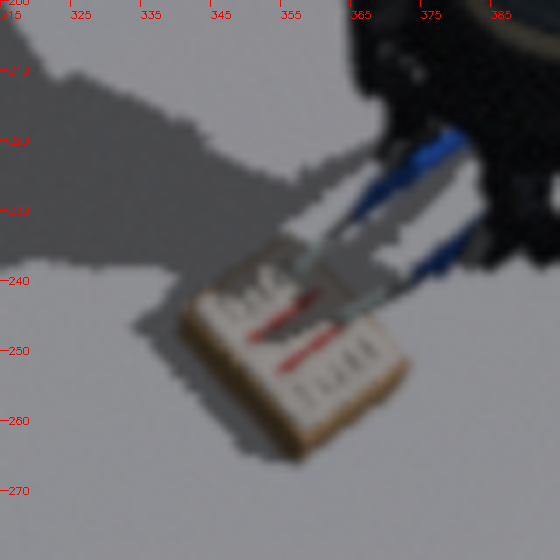

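View pics/c9.png

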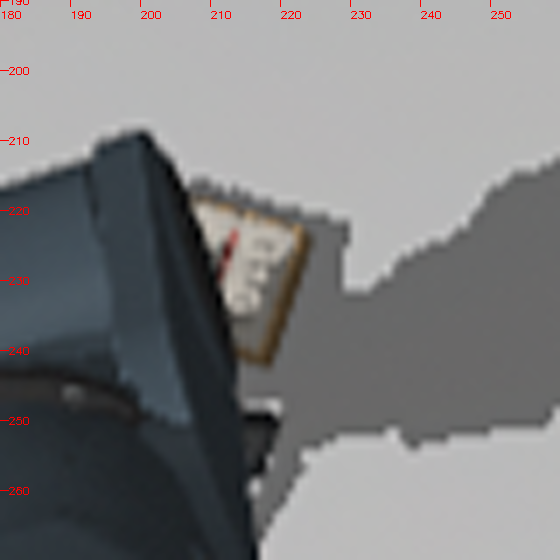

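```bash
cat >> h.py <<'E'
def over(tag,tcp,yaw,gap,under,out,box=(335,205,60,55),s=12,dx=0,mag=True):
    d=load("scene"+tag); x,y,w,h=box
    a=cv2.resize(d["pixels"][y:y+h,x:x+w,::-1],None,fx=s,fy=s,interpolation=cv2.INTER_CUBIC)
    raw=a.copy()
    c,sn=np.cos(yaw),np.sin(yaw)
    def W(p): p=np.array(p,float)/1000; return np.c_[tcp[0]+c*(p[:,0]+dx)-sn*p[:,1],tcp[1]+sn*(p[:,0]+dx)+c*p[:,1],p[:,2]+under]
    def pl(P,col):
        uv=((proj(d,P)-[x,y]+.5)*s).astype(int); cv2.polylines(a,[uv.reshape(-1,1,2)],False,col,1)
    g=gap/2
    for k in(1,-1):
        pl(W([(20,k*(g+2),10),(70,k*g,10),(70,k*g,0),(20,k*(g+2),0)]),(0,255,255))
    cg,sg=np.cos(-.197),np.sin(-.197)
    for k in(8,-8):
        p=np.array([(-18,k),(18,k)])/1000; pl(np.c_[.527+cg*p[:,0]-sg*p[:,1],.2261+sg*p[:,0]+cg*p[:,1],[.028]*2],(0,255,0))
    cv2.imwrite(f"pics/{out}.png",a); cv2.imwrite(f"pics/{out}r.png",raw)
E
python3 - <<'E'
from h import *
over("4",(.459,.240),-.197,20,.0485,"c10")
d=load("scene4"); 
# depth along tips
for uv in [(357,238),(358,237),(359,235),(360,233),(364,244),(366,243),(368,242),(370,240)]: print(uv,bydepth(d,[uv]).round(4))
E
```

```text
(357, 238) [[0.5232 0.2165 0.0644]]
(358, 237) [[0.5201 0.217  0.0663]]
(359, 235) [[0.5117 0.215  0.0625]]
(360, 233) [[0.4724 0.2036 0.0008]]
(364, 244) [[0.5257 0.2401 0.065 ]]
(366, 243) [[0.5197 0.2422 0.0645]]
(368, 242) [[0.5127 0.2441 0.0621]]
(370, 240) [[0.5061 0.2451 0.065 ]]
```

View pics/c10.png

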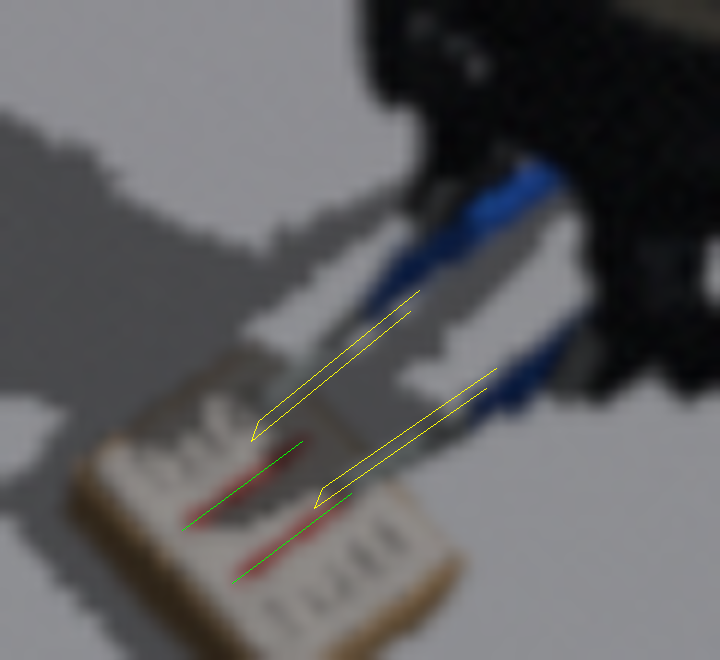

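View pics/c10r.png

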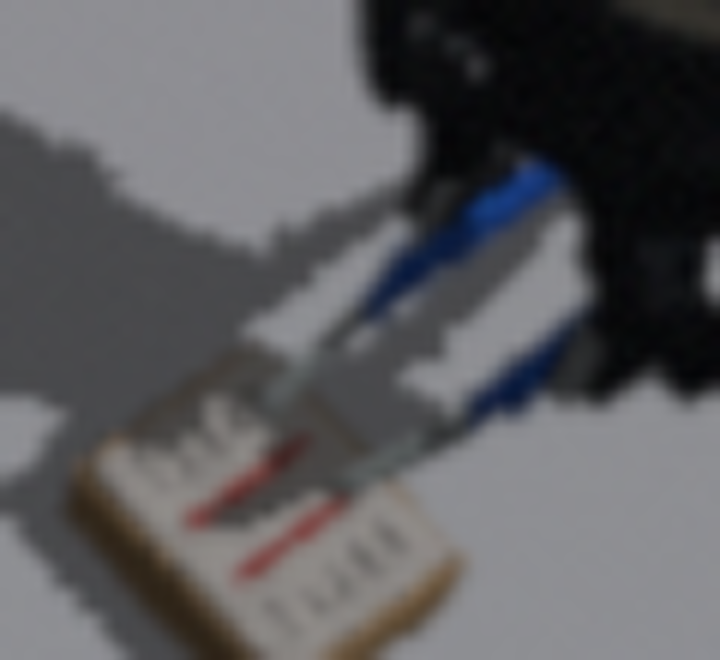

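```bash
python3 - <<'E'
from h import *
over("4",(.459,.240),-.197,22,.0535,"c11")
d=load("scene4")
# depth map of jaws: points within box above z .045, in forceps frame
ys,xs=np.mgrid[222:252,350:376]; P=bydepth(d,np.c_[xs.ravel(),ys.ravel()])
c,s=np.cos(-.197),np.sin(-.197); Q=P-[.459,.24,0]; f=np.c_[c*Q[:,0]+s*Q[:,1],-s*Q[:,0]+c*Q[:,1],P[:,2]]*1000
m=(f[:,2]>45)&(f[:,2]<75)&(f[:,0]>25)&(f[:,0]<85)&(abs(f[:,1])<30)
for k in(1,-1):
    g=f[m&(f[:,1]*k>0)]; g=g[np.argsort(g[:,0])]
    print(k,len(g)); print(g.round(1).tolist())
E
```

```text
1 38
[[27.9, 14.3, 67.1], [29.1, 18.4, 57.5], [30.0, 16.4, 67.3], [30.7, 17.9, 64.7], [31.3, 15.7, 61.8], [31.8, 14.7, 66.8], [32.1, 18.4, 55.3], [32.1, 17.2, 59.5], [34.4, 14.6, 63.9], [36.2, 17.7, 59.5], [36.5, 16.7, 64.0], [38.5, 15.1, 63.8], [39.1, 17.7, 57.1], [41.1, 14.9, 61.0], [41.2, 17.5, 65.3], [43.6, 17.2, 61.9], [44.2, 16.1, 55.0], [45.2, 14.2, 65.0], [45.9, 15.7, 62.5], [48.5, 15.6, 59.6], [48.7, 12.0, 59.8], [49.1, 14.7, 64.7], [51.0, 15.3, 56.3], [51.8, 14.6, 62.1], [52.5, 14.6, 51.0], [54.2, 13.1, 62.7], [56.0, 15.2, 62.4], [59.1, 14.1, 64.5], [59.3, 15.3, 60.9], [60.2, 12.1, 62.7], [60.9, 14.6, 55.7], [62.6, 14.3, 63.5], [65.3, 13.1, 65.0], [65.6, 10.7, 61.2], [65.6, 14.4, 61.5], [66.8, 13.5, 55.4], [67.4, 11.2, 52.3], [69.7, 13.8, 65.8]]
-1 35
[[25.7, -13.8, 66.6], [25.8, -14.1, 54.7], [26.3, -17.2, 67.7], [28.6, -15.0, 68.0], [29.9, -13.2, 66.7], [31.0, -16.4, 68.8], [31.6, -18.7, 65.9], [32.2, -13.6, 63.0], [32.2, -14.7, 67.1], [34.4, -14.0, 59.2], [35.1, -14.7, 64.7], [35.2, -15.8, 68.8], [37.0, -15.4, 60.3], [37.9, -16.0, 66.0], [40.1, -16.4, 62.4], [43.1, -13.8, 64.2], [44.0, -16.0, 61.9], [46.7, -14.0, 50.8], [47.2, -13.3, 64.2], [49.0, -15.0, 63.7], [50.8, -12.9, 63.3], [51.6, -13.1, 52.2], [52.3, -14.8, 62.1], [55.5, -12.1, 64.6], [55.7, -12.6, 52.3], [56.6, -14.2, 62.5], [59.7, -11.5, 64.8], [60.7, -13.6, 62.6], [61.5, -11.1, 55.9], [64.1, -13.5, 61.2], [64.4, -10.6, 66.3], [64.7, -11.0, 54.1], [67.6, -10.5, 64.4], [68.3, -12.8, 61.5], [68.9, -11.5, 58.6]]
```

View pics/c11.png

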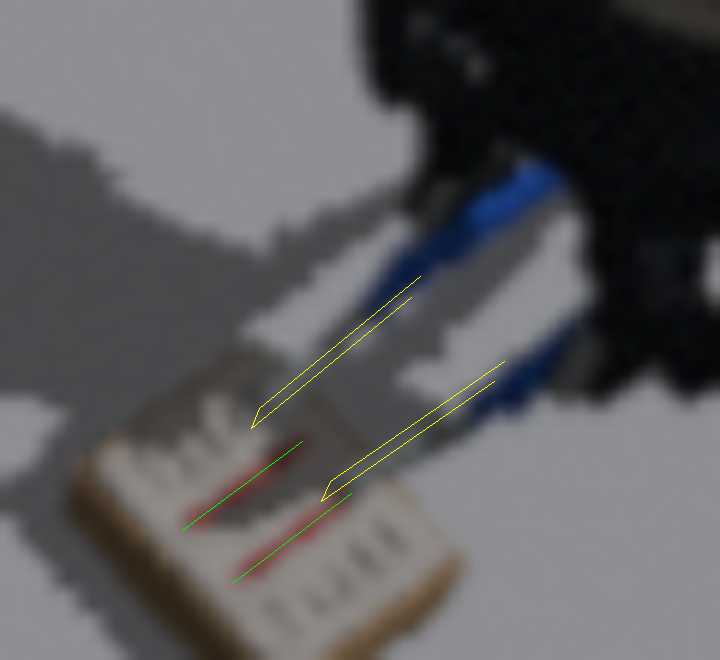

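The forceps are level (depth puts the jaw tops at about 64 mm along their length), the tips sit about 70 mm ahead of the TCP, and the gap is about 21 mm. Next I squeeze toward 16 mm, go lower, and measure with averaged frames.

```bash
cat >> h.py <<'E'
def avg(optics,tag,k=8):
    L=[optics.get_image("scene") for _ in range(k)]; d=L[0]
    D=np.array([x["depth"] for x in L]); 
    d["dstd"]=float(np.median(D.std(0))); d["depth"]=np.median(D,0)
    d["pixels"]=np.mean([x["pixels"] for x in L],0).round().astype(np.uint8)
    pickle.dump(d,open("scene"+tag+".pkl","wb")); return d
def jaws(d,tcp,yaw,zlo,zhi):
    ys,xs=np.mgrid[215:258,345:390]; P=bydepth(d,np.c_[xs.ravel(),ys.ravel()])
    c,s=np.cos(yaw),np.sin(yaw); Q=P-[tcp[0],tcp[1],0]; f=np.c_[c*Q[:,0]+s*Q[:,1],-s*Q[:,0]+c*Q[:,1],P[:,2]]*1000
    f=np.c_[f,xs.ravel(),ys.ravel()]
    m=(f[:,2]>zlo)&(f[:,2]<zhi)&(f[:,0]>30)&(f[:,0]<85)&(abs(f[:,1])<25)
    f=f[m]; return f[np.argsort(f[:,0])]
E
python3 - <<'E'
from cell import r, optics
from h import *
np.set_printoptions(precision=3,suppress=True)
r.set_gripper(.40); print(r.current_opening(),r.current_t())
r.move_linear([.4584,.240,.046],vel=.04); print(r.current_t(),r.current_tool_pos(),r.current_contact_force(),r.current_opening())
d=avg(optics,"5"); print(d["dstd"])
p=r.current_tool_pos()
f=jaws(d,p,-.197,42,60)
for k in(1,-1):
    g=f[f[:,1]*k>0]
    for a in range(30,78,6):
        h=g[(g[:,0]>=a)&(g[:,0]<a+6)]
        if len(h): print(k,a,len(h),"y",h[:,1].min().round(1),h[:,1].max().round(1),"mean",h[:,1].mean().round(1),"z",np.sort(h[:,2]).round(1))
over("5",p,-.197,16,p[2]-.0085,"c12")
E
```

```text
0.4038840026865995 10.825
11.375 [0.458 0.24  0.046] [ 0.61   0.203 -0.273] 0.4027025527368103
0.0021409266628324986
1 30 7 y 14.0 17.4 mean 15.9 z [44.2 47.2 48.4 49.8 50.3 51.1 51.6]
1 36 4 y 13.8 16.2 mean 15.0 z [43.3 46.  46.4 47.6]
1 42 4 y 12.9 14.9 mean 13.9 z [44.6 46.  46.8 47.3]
1 48 4 y 11.8 13.9 mean 13.0 z [44.5 47.3 47.4 48.4]
1 54 3 y 10.2 12.7 mean 11.3 z [45.  46.7 46.8]
1 60 4 y 9.6 12.8 mean 11.6 z [42.1 45.  45.  46.1]
1 66 2 y 10.0 11.8 mean 10.9 z [44.4 45.3]
-1 30 6 y -16.0 -13.0 mean -14.4 z [43.6 46.2 47.3 50.  50.3 51.3]
-1 36 3 y -16.0 -13.7 mean -15.1 z [46.7 46.8 47.7]
-1 42 3 y -14.9 -12.8 mean -13.8 z [45.7 46.7 47.2]
-1 48 3 y -14.1 -12.4 mean -13.5 z [46.2 46.2 47.8]
-1 54 4 y -13.1 -10.2 mean -11.6 z [42.2 45.9 46.7 47.5]
-1 60 3 y -12.6 -9.7 mean -11.1 z [42.  45.9 47.4]
-1 66 2 y -10.2 -8.6 mean -9.4 z [44.4 46.4]
```

View pics/c12.png

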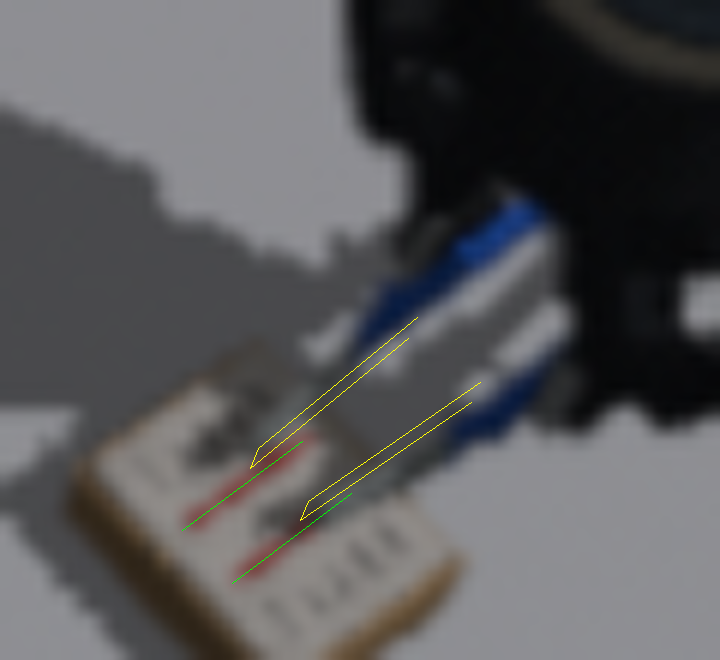

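View pics/c12r.png

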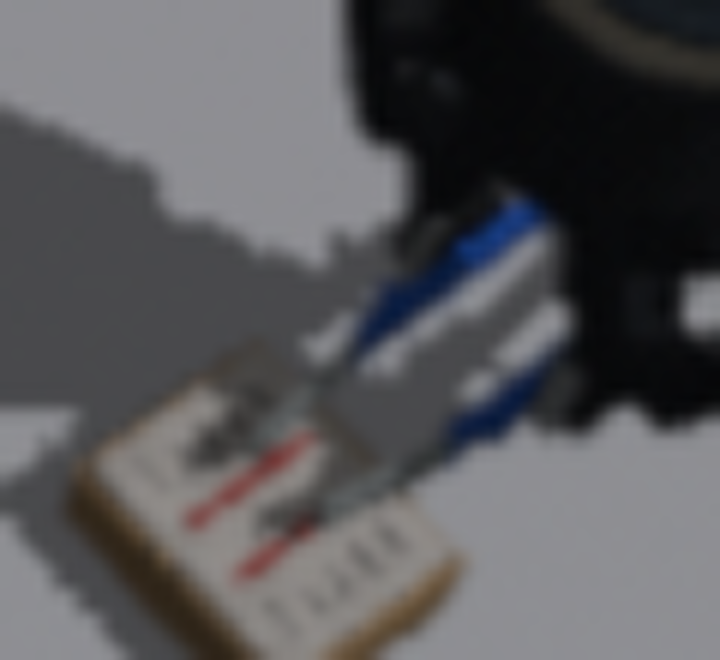

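```bash
python3 - <<'E'
from h import *
for n,(u0,u1,v0,v1) in(("scene0",(185,250,140,185)),("scene1",(185,250,140,185)),("top0",(360,405,195,230))):
    d=load(n); ys,xs=np.mgrid[v0:v1,u0:u1]; P=bydepth(d,np.c_[xs.ravel(),ys.ravel()])
    c,s=np.cos(-.388),np.sin(-.388); Q=P-[.562,-.2362,0]; f=np.c_[c*Q[:,0]+s*Q[:,1],-s*Q[:,0]+c*Q[:,1],P[:,2]]*1000
    f=f[(f[:,2]>44.5)&(f[:,2]<58)&(abs(f[:,1])<32)]
    for k in(1,-1):
      for a in range(30,78,6):
        h=f[(f[:,1]*k>0)&(f[:,0]>=a)&(f[:,0]<a+6)]
        if len(h): print(n,k,a,len(h),"y",h[:,1].min().round(1),h[:,1].max().round(1),"mean",h[:,1].mean().round(1),"z",h[:,2].mean().round(1))
E
```

```text
scene0 1 30 9 y 18.4 25.1 mean 21.4 z 50.9
scene0 1 36 6 y 18.3 23.2 mean 21.4 z 48.9
scene0 1 42 4 y 18.0 21.2 mean 19.8 z 48.6
scene0 1 48 5 y 18.3 22.7 mean 20.6 z 49.0
scene0 1 54 6 y 7.3 29.7 mean 19.6 z 47.8
scene0 1 60 4 y 18.5 21.7 mean 20.3 z 50.5
scene0 1 66 1 y 17.1 17.1 mean 17.1 z 48.8
scene0 -1 30 5 y -23.3 -20.2 mean -21.4 z 52.5
scene0 -1 36 5 y -25.4 -20.5 mean -22.6 z 50.3
scene0 -1 42 5 y -25.7 -19.0 mean -22.2 z 48.5
scene0 -1 48 4 y -22.4 -19.4 mean -20.9 z 49.6
scene0 -1 54 8 y -21.4 -0.4 mean -16.2 z 48.8
scene0 -1 60 4 y -22.1 -20.4 mean -21.1 z 49.5
scene0 -1 66 1 y -15.3 -15.3 mean -15.3 z 48.9
scene1 1 30 8 y 17.8 22.7 mean 20.7 z 51.1
scene1 1 36 3 y 19.3 22.4 mean 21.1 z 49.7
scene1 1 42 6 y 16.6 22.8 mean 20.7 z 49.4
scene1 1 48 6 y 3.6 24.3 mean 18.0 z 48.8
scene1 1 54 7 y 8.2 31.1 mean 19.6 z 48.1
scene1 1 60 3 y 18.4 21.9 mean 20.3 z 49.2
scene1 1 66 1 y 17.1 17.1 mean 17.1 z 48.8
scene1 -1 30 5 y -23.3 -20.5 mean -22.0 z 49.8
scene1 -1 36 4 y -24.3 -21.2 mean -22.5 z 48.6
scene1 -1 42 6 y -27.4 -19.1 mean -22.2 z 48.7
scene1 -1 48 5 y -25.9 -3.3 mean -16.9 z 47.9
scene1 -1 54 8 y -22.5 -0.4 mean -13.6 z 46.5
scene1 -1 60 4 y -22.3 -17.6 mean -20.1 z 50.7
top0 1 30 5 y 20.2 23.5 mean 21.8 z 53.1
top0 1 36 1 y 22.2 22.2 mean 22.2 z 49.8
top0 1 42 3 y 20.0 22.1 mean 20.9 z 50.8
top0 1 48 5 y 5.7 22.2 mean 16.2 z 49.1
top0 1 54 2 y 19.2 20.9 mean 20.1 z 51.2
top0 1 60 4 y 16.6 20.4 mean 18.6 z 49.4
top0 1 66 2 y 17.8 20.5 mean 19.1 z 49.4
top0 -1 30 5 y -24.8 -20.8 mean -22.6 z 54.0
top0 -1 36 1 y -23.5 -23.5 mean -23.5 z 45.9
top0 -1 42 3 y -24.1 -22.0 mean -23.1 z 51.1
top0 -1 48 6 y -27.5 -15.3 mean -22.0 z 47.9
top0 -1 54 2 y -31.1 -21.1 mean -26.1 z 49.1
top0 -1 60 4 y -22.2 -6.9 mean -17.7 z 47.9
top0 -1 66 3 y -22.6 -20.6 mean -21.5 z 48.3
```

```bash
python3 - <<'E'
from cell import r, optics
from h import *
np.set_printoptions(precision=3,suppress=True)
r.move_linear([.4584,.240,.0418],vel=.03)
r.set_gripper(.397); print(r.current_opening(),r.current_t())
r.sleep(.2)
d=avg(optics,"6",14); p=r.current_tool_pos(); print(p,r.current_contact_force(),r.current_opening(),r.current_t(),Ro.from_quat(r.current_ee_rot()).as_matrix())
f=jaws(d,p,-.197,36.5,56)
for k in(1,-1):
    g=f[f[:,1]*k>0]
    for a in range(30,78,6):
        h=g[(g[:,0]>=a)&(g[:,0]<a+6)]
        if len(h): print(k,a,len(h),"y",h[:,1].min().round(1),h[:,1].max().round(1),"mean",h[:,1].mean().round(1),"z",np.sort(h[:,2]).round(1))
over("6",p,-.197,16,p[2]-.0095,"c13",box=(342,225,40,33),s=20)
E
```

```text
0.4052286513273325 12.2833
[0.458 0.24  0.042] [-0.457  0.576 -1.329] 0.4011582189515811 13.1833 [[-0.981  0.196  0.   ]
 [ 0.196  0.981  0.   ]
 [-0.     0.    -1.   ]]
1 30 7 y 12.9 17.5 mean 15.4 z [39.  42.5 42.7 46.2 46.7 47.  47.5]
1 36 4 y 13.4 16.1 mean 15.0 z [37.9 42.  42.5 42.9]
1 42 4 y 12.4 15.4 mean 14.1 z [39.5 42.6 42.8 42.9]
1 48 4 y 11.3 14.2 mean 12.9 z [39.2 42.2 42.4 42.7]
1 54 4 y 10.1 13.2 mean 11.8 z [39.7 42.1 42.3 42.3]
1 60 4 y 10.6 12.4 mean 11.6 z [37.2 40.9 42.1 42.8]
1 66 2 y 9.5 11.0 mean 10.2 z [39.7 42. ]
-1 30 8 y -17.3 -12.5 mean -14.3 z [36.5 39.3 42.  42.9 46.3 46.5 46.8 47.9]
-1 36 3 y -14.9 -13.2 mean -14.2 z [40.7 41.8 42.8]
-1 42 3 y -14.0 -12.2 mean -13.0 z [40.  40.7 42.1]
-1 48 3 y -13.6 -11.5 mean -12.6 z [41.1 41.4 42.8]
-1 54 3 y -12.2 -10.2 mean -11.0 z [42.2 42.3 42.5]
-1 60 3 y -11.8 -9.4 mean -10.9 z [41.3 42.3 43. ]
-1 66 2 y -11.2 -9.2 mean -10.2 z [40.3 41.7]
```

View pics/c13.png

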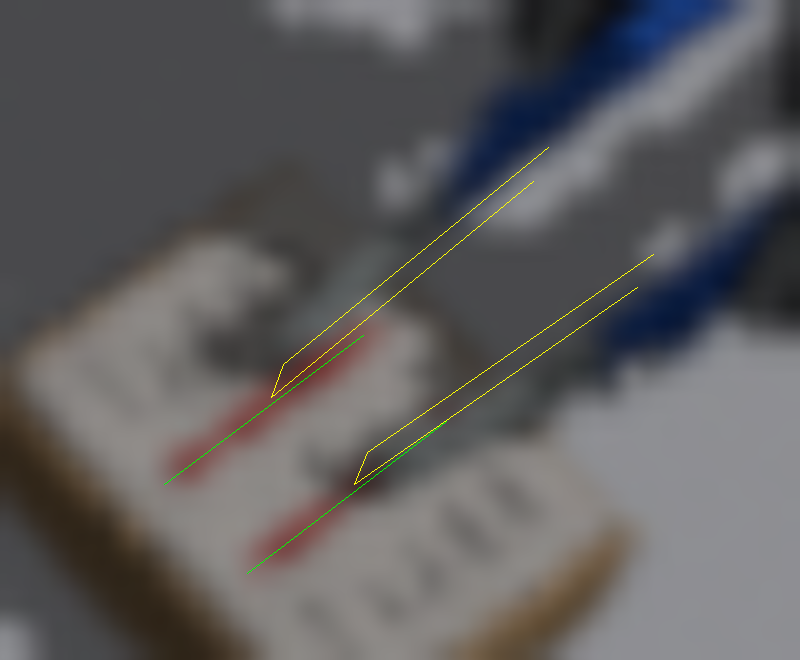

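View pics/c13r.png

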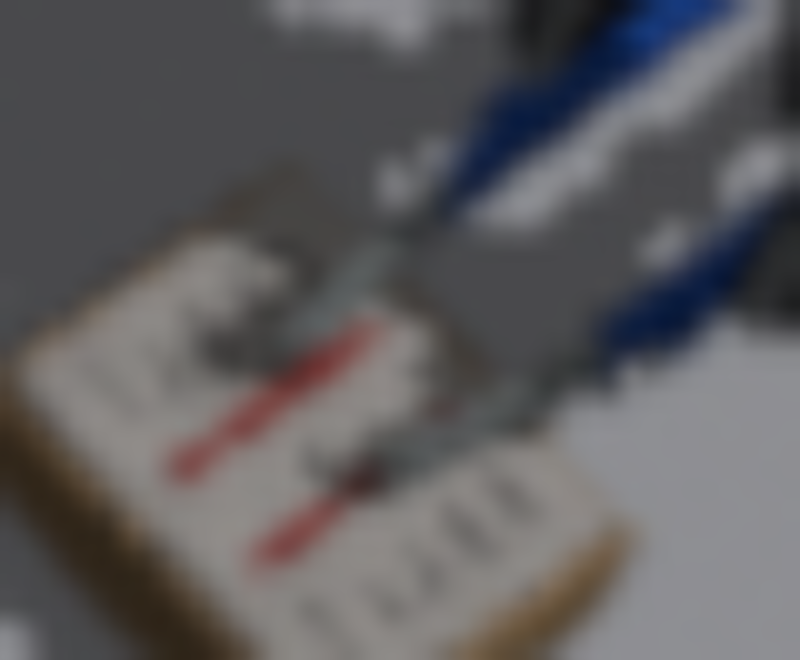

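```bash
python3 - <<'E'
from h import *
def run(n,tcp,yaw,under,box,thr=12):
    d=load(n); x0,y0,x1,y1=box; S=6
    im=d["pixels"][y0:y1,x0:x1].astype(np.float32); im=cv2.resize(im,None,fx=S,fy=S,interpolation=cv2.INTER_LINEAR)
    w=im[...,2]-np.maximum(im[...,0],im[...,1]); vs,us=np.nonzero(w>thr)
    uv=np.c_[x0+(us+.5)/S-.5,y0+(vs+.5)/S-.5]; P=onplane(d,uv,under+.012)
    c,s=np.cos(yaw),np.sin(yaw); Q=P-[tcp[0],tcp[1],0]; X=(c*Q[:,0]+s*Q[:,1])*1000; Y=(-s*Q[:,0]+c*Q[:,1])*1000; W=w[vs,us]
    for a in range(-32,36,4):
        o=[]
        for k in(1,-1):
            m=(X>=a)&(X<a+4)&(Y*k>5)&(abs(Y)<35)
            o+= [ (W[m]*Y[m]).sum()/W[m].sum(), W[m].sum()/1000] if m.sum()>5 else [np.nan,0]
        print(n,a,"L %.1f (%.1f) R %.1f (%.1f) sum %.2f"%(o[0],o[1],o[2],o[3],o[0]-o[2]))
run("scene0",(.562,-.2362),-.388,.040,(195,140,250,182))
run("top0",(.562,-.2362),-.388,.040,(355,200,400,250))
run("scene6",(.458,.240),-.197,.0323,(345,205,395,250))
E
```

```text
scene0 -32 L 20.3 (9.6) R -17.6 (8.3) sum 37.98
scene0 -28 L 21.4 (10.4) R -19.1 (9.8) sum 40.53
scene0 -24 L 21.8 (10.3) R -19.0 (9.2) sum 40.89
scene0 -20 L 20.9 (9.2) R -18.1 (8.5) sum 38.95
scene0 -16 L 20.8 (8.1) R -18.3 (8.4) sum 39.13
scene0 -12 L 21.1 (8.2) R -18.2 (8.3) sum 39.34
scene0 -8 L 20.9 (8.9) R -18.5 (8.3) sum 39.39
scene0 -4 L 21.4 (9.1) R -18.8 (8.2) sum 40.15
scene0 0 L 22.0 (8.9) R -19.0 (8.6) sum 40.95
scene0 4 L 22.2 (9.1) R -19.9 (8.7) sum 42.15
scene0 8 L 22.1 (8.6) R -19.6 (9.1) sum 41.74
scene0 12 L 22.4 (9.1) R -20.1 (9.5) sum 42.50
scene0 16 L 23.0 (10.7) R -21.2 (10.6) sum 44.27
scene0 20 L 23.7 (11.4) R -21.7 (10.9) sum 45.40
scene0 24 L 23.5 (10.5) R -21.1 (9.2) sum 44.60
scene0 28 L 24.1 (10.0) R -20.6 (8.6) sum 44.67
scene0 32 L 25.2 (6.3) R -20.8 (4.5) sum 46.06
top0 -32 L 17.7 (7.2) R -19.6 (7.4) sum 37.32
top0 -28 L 19.0 (10.1) R -20.7 (9.2) sum 39.66
top0 -24 L 19.2 (11.1) R -21.6 (10.6) sum 40.83
top0 -20 L 18.8 (7.6) R -20.7 (8.0) sum 39.46
top0 -16 L 18.4 (6.7) R -20.7 (7.1) sum 39.10
top0 -12 L 18.7 (7.0) R -21.1 (6.6) sum 39.75
top0 -8 L 1
[... 552 characters left out ...]
n (0.0) sum nan
scene6 -24 L nan (0.0) R -14.0 (1.6) sum nan
scene6 -20 L nan (0.0) R -13.7 (6.2) sum nan
scene6 -16 L nan (0.0) R -13.3 (8.1) sum nan
scene6 -12 L nan (0.0) R -13.5 (8.7) sum nan
scene6 -8 L nan (0.0) R -13.7 (9.2) sum nan
scene6 -4 L nan (0.0) R -13.6 (7.9) sum nan
scene6 0 L nan (0.0) R -13.3 (6.8) sum nan
scene6 4 L 15.0 (1.1) R -13.0 (5.2) sum 27.96
scene6 8 L 15.7 (2.1) R -13.2 (4.4) sum 28.88
scene6 12 L 16.5 (3.2) R -13.4 (3.7) sum 29.89
scene6 16 L 17.2 (4.1) R -14.1 (4.7) sum 31.32
scene6 20 L 17.9 (4.7) R -14.5 (5.4) sum 32.39
scene6 24 L 17.9 (4.8) R -14.0 (4.1) sum 31.86
scene6 28 L 17.5 (4.3) R -13.2 (3.8) sum 30.70
scene6 32 L 16.9 (2.3) R -12.4 (2.4) sum 29.25
```

```bash
python3 - <<'E'
from cell import r, optics
from h import *
print(r.current_opening(),r.current_t())
r.set_gripper(.3955)
for _ in range(5): print(r.current_opening(),r.current_t(),r.current_tool_pos()); r.sleep(.3)
d=avg(optics,"7",10); p=r.current_tool_pos(); print(p,r.current_contact_force(),r.current_opening(),r.current_t())
f=jaws(d,p,-.197,36.5,56)
for k in(1,-1):
    g=f[f[:,1]*k>0]
    for a in range(30,78,6):
        h=g[(g[:,0]>=a)&(g[:,0]<a+6)]
        if len(h): print(k,a,len(h),"mean",h[:,1].mean().round(1),"z",np.sort(h[:,2]).round(1))
over("7",p,-.197,16,p[2]-.0095,"c14",box=(342,225,40,33),s=20)
E
```

```text
0.4011582189515811 13.1833
0.4052172741633618 13.4 [0.45840757 0.24002429 0.04180223]
0.39932558479569313 13.7 [0.45839168 0.23999321 0.04178198]
0.3996653687717788 14.0 [0.45840241 0.24001234 0.04180607]
0.4008007826790203 14.3 [0.45838607 0.23999027 0.04180705]
0.39921456419919105 14.6 [0.45841148 0.2400012  0.04179849]
[0.45840694 0.23999074 0.04180444] [-0.92415329 -0.6822909  -0.80160333] 0.40022845807370383 15.4
1 30 6 mean 15.4 z [37.9 43.1 43.6 44.8 46.  46.1]
1 36 4 mean 15.0 z [38.3 41.1 42.1 43.6]
1 42 4 mean 14.0 z [39.  41.6 43.1 43.4]
1 48 4 mean 13.0 z [40.8 41.6 43.2 43.5]
1 54 5 mean 12.1 z [36.8 40.  41.6 42.2 42.8]
1 60 5 mean 11.0 z [37.2 40.  41.8 42.  43.5]
1 66 2 mean 10.5 z [41.  43.1]
-1 30 7 mean -13.9 z [37.7 40.1 42.4 45.1 45.8 46.2 46.6]
-1 36 3 mean -14.3 z [40.4 42.  42.4]
-1 42 3 mean -12.5 z [41.9 42.4 43.9]
-1 48 3 mean -12.4 z [42.4 42.7 42.9]
-1 54 3 mean -11.1 z [41.7 42.2 42.5]
-1 60 2 mean -10.6 z [42.  42.8]
-1 66 3 mean -10.4 z [39.7 42.  43.7]
```

View pics/c14.png

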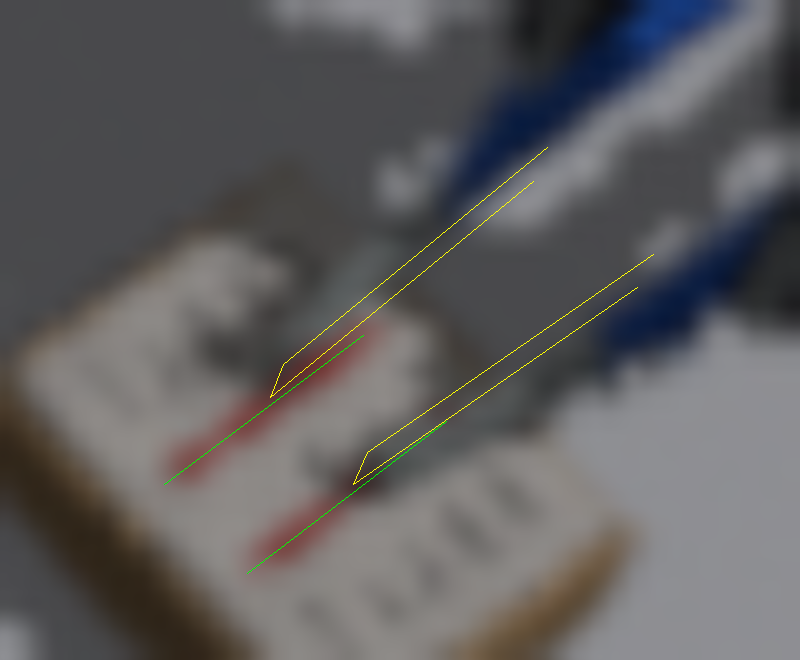

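```bash
python3 - <<'E'
from cell import r, optics
from h import *
r.move_linear([.4583,.2396,.0418],vel=.02)
r.set_gripper(.391); r.sleep(.8)
o=[]
for _ in range(10): o.append(r.current_opening()); r.sleep(.1)
print(np.mean(o),np.std(o),r.current_t())
d=avg(optics,"8",12); p=r.current_tool_pos(); print(p,r.current_contact_force(),r.current_opening(),r.current_t())
f=jaws(d,p,-.197,36.5,56)
for a in range(30,78,6):
    h=[f[(f[:,1]*k>0)&(f[:,0]>=a)&(f[:,0]<a+6)] for k in(1,-1)]
    if len(h[0]) and len(h[1]): print(a,h[0][:,1].mean().round(1),h[1][:,1].mean().round(1),(h[0][:,1].mean()-h[1][:,1].mean()).round(1),"ztop",np.sort(h[0][:,2])[-2:].mean().round(1),np.sort(h[1][:,2])[-2:].mean().round(1))
over("8",p,-.197,16,p[2]-.0095,"c15",box=(342,225,40,33),s=20)
snap(optics,["scene","top"],"9")
E
```

```text
0.3944730708522786 0.0026227466561640727 17.6667
[0.45831711 0.23958542 0.04180762] [ 0.58287974  0.26246822 -1.02533579] 0.3946594209962543 18.2667
30 15.5 -14.0 29.5 ztop 46.8 46.6
36 14.2 -13.7 27.9 ztop 42.8 43.0
42 13.9 -12.3 26.2 ztop 42.6 42.2
48 13.1 -12.2 25.3 ztop 41.9 42.0
54 12.1 -10.7 22.8 ztop 42.4 42.0
60 10.9 -10.2 21.1 ztop 42.4 42.5
66 10.6 -10.0 20.6 ztop 40.4 42.7
```

View pics/c15r.png

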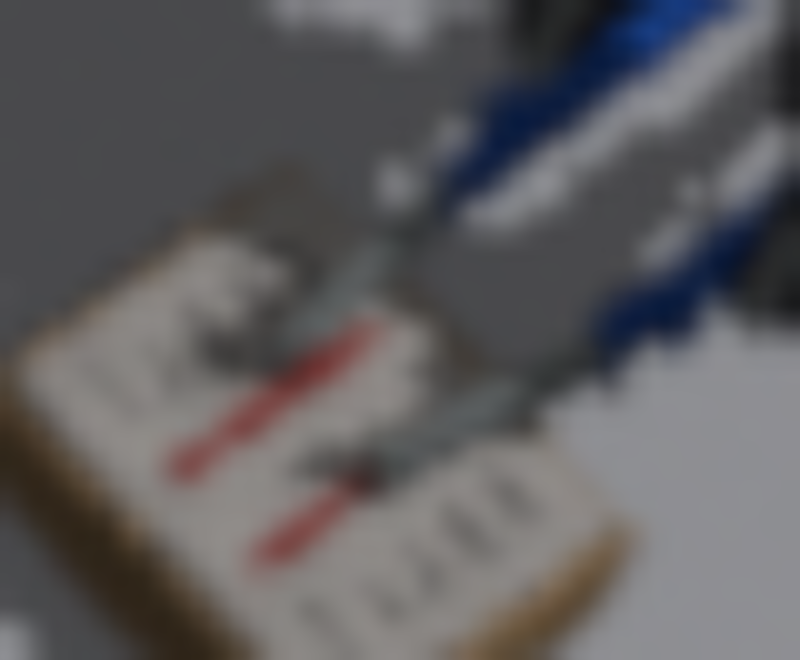

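View pics/scene9.png

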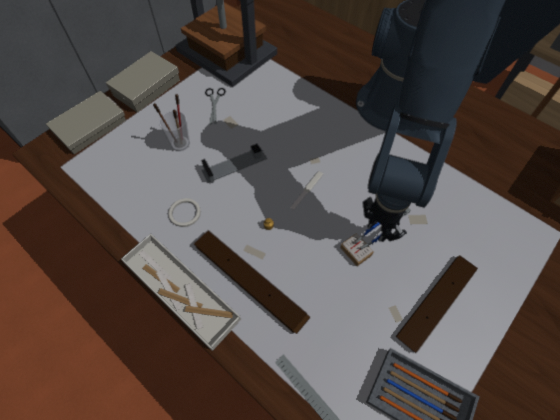

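```bash
python3 - <<'E'
from h import *
def run(n,tcp,yaw,under,box,frac):
    d=load(n); x0,y0,x1,y1=box; S=6
    im=d["pixels"][y0:y1,x0:x1].astype(np.float32); im=cv2.resize(im,None,fx=S,fy=S,interpolation=cv2.INTER_LINEAR)
    # relative blueness so that shadow does not bias
    w=(im[...,2]-np.maximum(im[...,0],im[...,1]))/(im.max(2)+10); w[w<frac]=0; w=np.minimum(w,.45); vs,us=np.nonzero(w)
    uv=np.c_[x0+(us+.5)/S-.5,y0+(vs+.5)/S-.5]; P=onplane(d,uv,under+.012)
    c,s=np.cos(yaw),np.sin(yaw); Q=P-[tcp[0],tcp[1],0]; X=(c*Q[:,0]+s*Q[:,1])*1000; Y=(-s*Q[:,0]+c*Q[:,1])*1000; W=w[vs,us]
    o=[]
    for a in(14,18,22,26):
        y=[]
        for k in(1,-1):
            m=(X>=a)&(X<a+4)&(Y*k>5)&(abs(Y)<35); y.append((W[m]*Y[m]).sum()/W[m].sum())
        o+=[y[0],y[1],y[0]-y[1]]
    return np.array(o)
for fr in(.1,.2,.3):
    A=run("scene0",(.562,-.2362),-.388,.040,(195,140,250,182),fr);T=run("top0",(.562,-.2362),-.388,.040,(355,200,400,250),fr)
    L=170/np.array([116,120,124,128])
    for n,p,u in(("scene4",(.459,.24),.0525),("scene5",(.458,.24),.0365),("scene6",(.4584,.24),.0323),("scene8",(.4583,.2396),.0323)):
        B=run(n,p,-.197,u,(345,195,398,250),fr); print(fr,n,"gap from scene",(36-(A-B)[2::3]*L).round(1),"from top",(36-(T-B)[2::3]*L).round(1))
E
```

```text
0.1 scene4 gap from scene [22.3 20.9 20.8 21.6] from top [23.1 20.5 20.3 21.7]
0.1 scene5 gap from scene [18.8 19.3 18.7 18.8] from top [19.5 18.9 18.2 18.8]
0.1 scene6 gap from scene [19.  18.6 18.2 18.7] from top [19.7 18.2 17.6 18.8]
0.1 scene8 gap from scene [18.1 17.8 17.4 16.5] from top [18.9 17.5 16.8 16.6]
0.2 scene4 gap from scene [22.7 20.6 20.4 21. ] from top [23.2 20.8 20.5 21.7]
0.2 scene5 gap from scene [19.3 18.8 18.  18.2] from top [19.8 19.  18.1 18.9]
0.2 scene6 gap from scene [19.4 18.2 17.5 17.9] from top [19.9 18.4 17.6 18.6]
0.2 scene8 gap from scene [18.5 17.2 16.5 15.9] from top [19.  17.5 16.6 16.5]
0.3 scene4 gap from scene [22.9 20.5 20.6 21.2] from top [23.4 21.  20.4 21.9]
0.3 scene5 gap from scene [19.4 18.5 18.3 18.1] from top [19.9 18.9 18.1 18.9]
0.3 scene6 gap from scene [19.4 17.9 17.6 18. ] from top [19.8 18.3 17.5 18.7]
0.3 scene8 gap from scene [18.2 16.8 16.7 16. ] from top [18.7 17.3 16.6 16.7]
```

```bash
python3 - <<'E'
from cell import r, optics
import numpy as np
o=[]
for _ in range(13): o.append(r.current_opening()); r.sleep(.2)
print(np.mean(o),np.std(o),r.current_tool_pos(),r.current_t(),r.current_contact_force())
r.hand_in()
E
```

```text
0.395340117262396 0.0017898266097959303 [0.45827422 0.23959445 0.04178398] 20.9667 [-0.62146985  1.22927994 -0.67676382]
the job is handed in; nothing more can be done
```

I took the forceps off the rest and carried them to the gauge. I squeezed them there to about a 16 mm tip gap and handed in at about 21 s, with the arm still holding them.

- **Position:** the averaged scene picture shows one tip over each red line, centred to within about 0.5 mm. Depth puts the tops of the tips at about 42 mm, so their undersides are roughly 4 mm above the card and level. The wrist force was near the forceps' own weight, so there was no sign of touching the gauge.
- **Steadiness:** the gripper opening averaged 0.395 with only reading noise (±0.002) for more than 3 s before hand-in. The jaws were closed gradually in small steps, and the tip gap never went below about 15 mm by the gripper reading.
- **Bystanders:** in the last full picture everything else was where it started.

**Gap estimates disagree:** I could not confirm 16 mm to better than about 1 mm. The gripper opening implies 15.3 mm, the tip depth about 15.5 mm, and the blue grips' colour compared with the relaxed pictures about 16.8 mm. I chose the setting so that these fall on either side of 16 mm. The arm blocked the top camera at the gauge, so these checks rest on the scene camera alone.

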